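Pin the sprung board holder and draw it open to its mark

ROBOT

A 6-joint arm with a two-finger parallel gripper is mounted at the origin on the work surface. World frame = base frame: x ahead of the robot, y to its left, z up, the work surface at z = 0. Lengths are in mm, angles in degrees, forces in N, time in s.
With the tool pointing down it reaches from about 350 to 850 mm from the base axis. Payload 8.1 kg.
Tool frame: the origin (TCP) lies at the very end of the fingers, on their centre line; the grasp point (between the pads) lies r.tcp_to_grasp behind it (r.tcp_to_grasp is the distance from the TCP to the grasp point, in mm); z points along the fingers, y is the line along which they close (so a half turn about z gives the same grasp; the last joint's range is limited). The gripper opens to 85 mm and grips with 20 to 120 N. Pads are 22 mm wide; open, the fingers measure 114 mm over their backs; the gripper's body (76 mm by 85 mm) begins 54 mm behind the grasp point. The pads swing forward as they close: fully open they stand 13 mm farther back than shut.
Start: joints at [-72.96, 7.471, 85.268, -0, 87.261, -4.893], TCP at [224.132, -556.57, 231.292] pointing down, gripper open.
Joint ranges: [-169.43, 169.43], [-51.17, 129.36], [1.28, 143.12], [-76.62, 256.62], [0, 156.53], [-152.29, 152.29]. Speed limits (degrees/s): [136.94, 136.94, 159.86, 180, 180, 180].

INTERFACE

Orientations are given as [roll, pitch, yaw] about the fixed x, y, z axes, in that order (R = Rz(yaw) Ry(pitch) Rx(roll)).
In Python, from bench import r gives the robot as it stands.
- The arm moves only by the shell command python3 -m handwheel 'ROWS' [OPENING] [FORCE]. ROWS is JSON, a list of rows, each a list of 4 numbers: the shift along the tool's x, y, z in m, then the turn about the tool's z in degrees. A call has 1 to 10 rows; each row shifts and turns the commanded pose from where the row before left it, along the tool's axes as they then stand; what a row does not reach is not made up. A row lasts 1/10 s, in which the tool goes at most 50 mm and 8.59 degrees, less where a joint would pass 70% of its speed; a pose out of reach is approached as far as the arm can. A call is refused whole if a number of a shift passes 0.05 or a number of a turn 8.59, either way. A call with a gripper value outside its range is refused whole. OPENING is the finger opening in m, from 0 to 0.0854, set as the call begins (- or left out, the last holds). The fingers move at their own pace and stop on an object; FORCE is the grip in N (left out, the last holds). Time passes only in rows, so rows that do not move let the fingers close. It gives the time, the measured TCP pose, the force, the opening and the grip force at its end, in the units of the state.
- r.sense(): the state, without advancing time (a new reading comes with each control period).
- r.snapshot(name): name is "side" or "top"; returns the picture (400x640x3 uint8, red, green, blue); there is no depth.
- r.camera_params(name): a dict with "fx", "fy", "cx", "cy" (pixels), "D" ([k1, k2, p1, p2, k3] as OpenCV has them; the pictures are not rectified), "R" (3x3) and "t" (3): a world point X has camera coordinates R X + t. Camera axes: x right, y down, z forward; pixel columns grow to the right and rows downward; lengths in mm; the calibration is good to about 2 mm. A picture is of the moment at which its call begins. camera_params takes no time and is no camera call.
- r.hand_in(): hands the job in; it is judged then, once.
The state is a dict: "time": time; "joint_pos": joint angles; "qd": joint speeds; "joint_efforts": joint torques, N m; "tool_pos": TCP position; "tcp_rot": TCP orientation; "ft_force": force on the tool from outside, world axes, zero at the start; "wrist_torque": the same for the moment, N m; "finger_gap": finger opening in mm; "grip_force": force on a finger pad.
Only numpy, scipy, OpenCV 4.12 (cv2) and the standard library are available. Lean on these libraries where they do the work, as an engineer would, in place of code of your own. Each camera call takes 0.05 s, during which the arm holds its last target. There are 200 camera calls.

TASK

Take the orange pull pin out of the wooden stand and push it down fully home into the socket on the board holder's sprung jaw. Then, gripping the pin as the handle, pull the telescoping rod out against its spring until the yellow pointer stands at the red length mark, and keep holding it there: the job finishes while you still hold the jaw open for the board to be laid in. Leave the two drivers, the bottle and the brush where they are.

Things in the scene. Friction and masses are not known exactly. Their poses are not given: they have to be found in the camera images.
- pin: Pull pin, loose, about 40 g, 84 mm long, standing upright in one of the three holes of the stand (any one). Plain steel shaft 8 mm in diameter and 34 mm long with a tapered foot (4 mm wide at the tip, full width 5 mm up), below a round orange grip 16 mm in diameter and 50 mm tall with a black ring near its top. Origin: centre of the shaft's foot; z runs up its axis. The flat underside of the grip (34 mm above the origin) rests on the stand.
- stand: Fixed wooden block, 160 mm (its x) by 50 mm (its y), 45 mm tall, origin at the centre of its underside. Three upright holes, 11 mm in diameter and 38 mm deep, in a row along its x axis at x = -55, 0 and 55 mm, each holding the pin or one driver.
- holder: Board holder, fixed to the bench: blue base plate 100 mm (its x) by 250 mm (its y, from -110 to 140 mm), 12 mm thick; origin on its underside, on the rod's centre line. An aluminium fixed jaw (85 mm wide, top 54 mm up) stands at y = -85 mm, then a dark sleeve with a brass mouth (ends at y = 20 mm, axis 30 mm above the bench), out of which the steel rod slides along the holder's +y. A flat black ruler with white ticks, 16 mm wide, lies at x = 38 mm, top 16 mm up.
- rod (a joint): How far the telescoping rod with its jaw is drawn out of the sleeve along the holder's +y, in m: 0 fully in (as it starts), 0.095 at the stop. The inner spring pulls it back with about 3.6 N at 0, rising by 0.6 N for each 10 mm (about 8 N at 75 mm); it slides back by itself if let go.
- socket (a point): Centre of the mouth of the pin socket, on top of the aluminium jaw at the rod's end (at y = 46 mm of the holder when the rod is in). The socket block is 30 mm square, its top 60 mm above the bench; upright hole 11 mm in diameter, 37 mm deep, mouth chamfered by 2 mm. Moves with the rod; axes as the holder's. The seated pin's grip rests on the block's top, its foot 34 mm below this point.
- pointer (a point): Tip of the yellow pointer, a thin needle reaching from the jaw over the ruler on the holder's +x side, 21 mm above the bench. Moves with the rod; level with the socket's centre along the rod.
- mark: The red length mark, a clip 6 mm wide (along the rod) and 30 mm long across the ruler on the holder. Origin: middle of its red line; its y axis is the holder's +y, along the rod. It sits 40 to 75 mm beyond the pointer's starting place and is fixed.
- driver_green: Small driver with a green handle standing in another hole of the stand, handle 16 mm wide at the foot and 12 mm above, top 76 mm above its origin at the shaft's foot (87 mm above the bench). Leave alone.
- driver_blue: The same driver with a blue handle, in the remaining hole. Leave alone.
- flux_bottle: White bottle with a green label, 36 mm in diameter, 90 mm tall, origin at the centre of its underside. Leave alone.
- brush: Brush with a yellow handle, 170 mm long, lying on the bench. Leave alone.

How it is judged:
By the outcome, as a careful person would: the job done as asked, in the order asked, and still so for the second after the job is handed in, while the arm keeps its last pose, push and grip.
It also fails if it takes over 51 s, if anything falls off the work surface, if the arm or the gripper's body presses on something with over 40 N, if the wrist force passes 120 N, or if a joint passes its speed limit or range.

## Working session

There is one attempt and no reset: what is moved stays moved. The work goes in short steps, Python scripts to look and compute and a shell command to move; the robot and the scene stay as the last step left them, time stands still between calls to the robot, and variables do not carry over. Pictures are saved under pics/ and viewed, at most 10 in all, crops included, and the job is handed in when it is done.

```bash
mkdir -p pics
cat > h.py <<'E'
import numpy as np,cv2
from bench import r
def snap(n,f):
    im=np.asarray(r.snapshot(n)); cv2.imwrite('pics/'+f,im[:,:,::-1]); return im
def ray(n,px):
    c=r.camera_params(n);K=np.array([[c['fx'],0,c['cx']],[0,c['fy'],c['cy']],[0,0,1.]])
    u=cv2.undistortPoints(np.array([[px]],float),K,np.array(c['D'],float))[0,0]
    R=np.array(c['R']);t=np.array(c['t']).ravel();return -R.T@t,R.T@np.array([u[0],u[1],1])
def onz(n,px,z):
    o,d=ray(n,px);return o+d*(z-o[2])/d[2]
def tri(p1,p2):
    o1,d1=ray('top',p1);o2,d2=ray('side',p2)
    s=np.linalg.lstsq(np.c_[d1,-d2],o2-o1,rcond=None)[0]
    a=o1+d1*s[0];b=o2+d2*s[1];return (a+b)/2,np.linalg.norm(a-b)
def proj(n,X):
    c=r.camera_params(n);K=np.array([[c['fx'],0,c['cx']],[0,c['fy'],c['cy']],[0,0,1.]])
    return cv2.projectPoints(np.array([X],float),cv2.Rodrigues(np.array(c['R'],float))[0],np.array(c['t'],float),K,np.array(c['D'],float))[0].ravel()
def blobs(im,lo,hi,amin=15):
    h=cv2.cvtColor(im,cv2.COLOR_RGB2HSV);m=cv2.inRange(h,np.array(lo),np.array(hi))
    n,l,s,c=cv2.connectedComponentsWithStats(m)
    return [(c[i].round(1).tolist(),s[i].tolist()) for i in range(1,n) if s[i,4]>=amin],m
E
python3 - <<'E'
from h import *
for n in('top','side'):
    im=snap(n,n+'0.png')
    o=ray(n,(320,200));print(n,o[0].round(),o[1].round(2))
    for k,lo,hi in(('orange',(8,150,120),(18,255,255)),('red',(0,150,90),(5,255,255)),('yellow',(22,130,120),(34,255,255)),('blue',(95,120,50),(125,255,255)),('green',(45,90,50),(85,255,255))):
        print(k,blobs(im,lo,hi)[0])
print(r.tcp_to_grasp,r.sense()['tcp_rot'])
E
```

```text
top [ 509.   34. 1538.] [ 0.07  0.   -1.  ]
orange [([422.7, 229.0], [410, 203, 28, 55, 574])]
red [([286.7, 194.3], [286, 189, 2, 10, 15])]
yellow [([368.9, 139.6], [365, 127, 9, 27, 147]), ([75.0, 259.6], [71, 256, 9, 9, 62]), ([558.1, 264.8], [556, 261, 6, 9, 19])]
blue [([325.4, 210.5], [182, 130, 288, 159, 40096]), ([125.3, 251.4], [111, 233, 26, 36, 247]), ([105.6, 241.9], [103, 239, 8, 7, 17]), ([92.9, 306.0], [58, 274, 71, 65, 2908])]
green []
side [ 458. -549.  696.] [ 0.19  0.65 -0.73]
orange [([234.7, 86.2], [232, 82, 6, 9, 19]), ([268.5, 100.2], [259, 97, 21, 7, 28]), ([314.2, 328.8], [272, 315, 86, 26, 1784])]
red []
yellow [([214.1, 53.0], [209, 40, 11, 29, 145]), ([409.0, 240.6], [392, 236, 34, 10, 264])]
blue [([33.2, 2.4], [14, 0, 43, 7, 237]), ([176.0, 86.1], [150, 61, 54, 52, 2035]), ([228.1, 100.1], [214, 93, 30, 14, 160]), ([322.6, 273.3], [207, 115, 279, 285, 49997]), ([284.3, 325.7], [282, 322, 6, 8, 39])]
green [([283.7, 135.1], [279, 131, 10, 9, 74]), ([344.2, 325.1], [341, 321, 7, 9, 46])]
18.700000000000003 [-1.79904445e+02 -7.82928391e-03  2.19302185e+01]
```

View pics/top0.png

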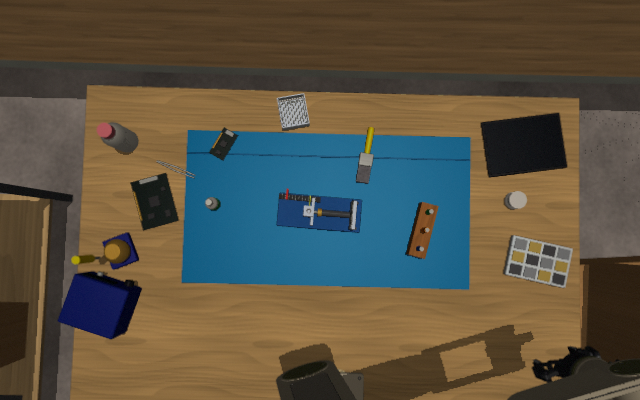

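View pics/side0.png

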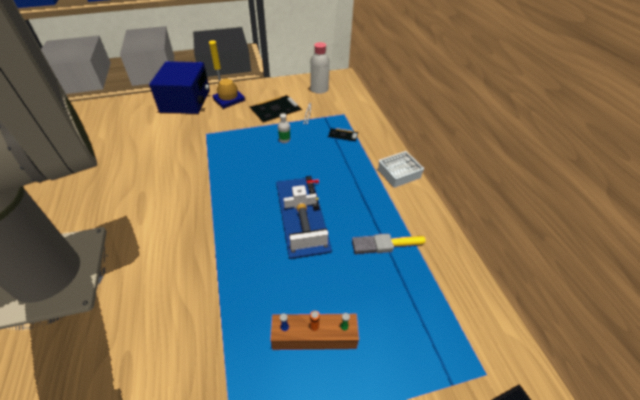

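The pin is the orange one in the middle hole (side view about (315,322)), between the blue driver (284,325) and the green driver (344,325). In the top view the stand is at about (422,230), the socket at about (308,211) and the red mark at about (287,194). I'll zoom in on these.

Run:
```python
from h import *
t=cv2.imread('pics/top0.png');s=cv2.imread('pics/side0.png')
f=lambda im,x,y,w,h:cv2.resize(im[y:y+h,x:x+w],(400,300),interpolation=cv2.INTER_CUBIC)
cv2.imwrite('pics/c1.png',np.vstack([np.hstack([f(t,270,180,100,75),f(t,385,195,80,60)]),np.hstack([f(s,260,170,80,60),f(s,265,300,100,75)])]))
```

```text
(no output)
```

View pics/c1.png

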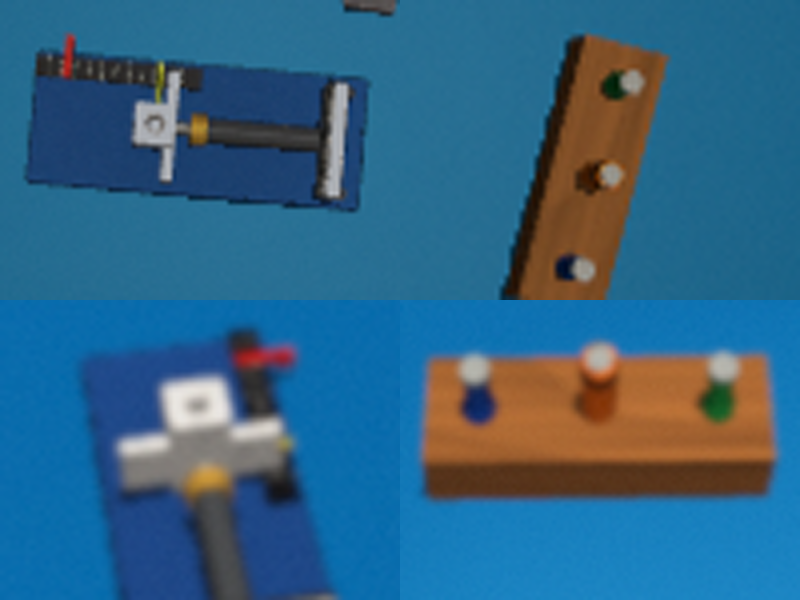

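Run:
```python
from h import *
p=lambda *a:print(*[np.round(x,1) for x in a])
print('pin');p(*tri((427,230),(315,314.5)));p(onz('top',(427,230),95),onz('side',(315,314.5),95))
for n,a,b in(('green',(429.8,211.5),(345.5,317)),('blue',(421.3,248.7),(283.7,317))):
    print(n);p(onz('top',a,87),onz('side',b,87))
print('socket');p(*tri((308.7,211),(299.6,191)));p(onz('top',(308.7,211),60),onz('side',(299.6,191),60))
print('corners');a=[(279.5,192.7),(276.5,225.5),(359.5,232.2),(362,199.5)]
c=np.array([onz('top',q,12) for q in a]);p(c)
y=(c[0]+c[1]-c[2]-c[3])/2;p(np.degrees(np.arctan2(y[1],y[0])),np.linalg.norm(y),c.mean(0)-y/np.linalg.norm(y)*15)
print('ptr,mark');p(onz('top',(310,196.2),21),onz('top',(287.2,194.2),18),onz('side',(316.8,198.5),21),onz('side',(312.4,181),18))
```

```text
pin
[ 533.2 -271.1   89.4] 0.2
[ 533.  -269.9   95. ] [ 532.6 -273.7   95. ]
green
[ 586.1 -278.8   87. ] [ 584.6 -287.9   87. ]
blue
[ 479.7 -256.1   87. ] [ 479.  -260.9   87. ]
socket
[580.8  67.   53.8] 1.1
[580.   66.9  60. ] [580.2  61.   60. ]
corners
[[635.  157.1  12. ]
 [536.4 163.1  12. ]
 [522.7 -85.6  12. ]
 [620.9 -91.1  12. ]]
86.8 248.8 [577.9  20.9  12. ]
ptr,mark
[626.1  65.1  21. ] [630.6 133.5  18. ] [624.3  61.6  21. ] [629.9 129.6  18. ]
```

```bash
python3 -m handwheel '[[0,0,0,8.475],[0,0,0,8.475],[0,0,0,8.475],[0,0,0,8.475],[0,0,0,0]]' 0.06 40; python3 -m handwheel '[[0.0243,-0.0345,0.007,0],[0.0243,-0.0345,0.007,0],[0.0243,-0.0345,0.007,0],[0.0243,-0.0345,0.007,0],[0.0243,-0.0345,0.007,0],[0.0243,-0.0345,0.007,0],[0.0243,-0.0345,0.007,0],[0.0243,-0.0345,0.007,0],[0.0243,-0.0345,0.007,0],[0.0243,-0.0345,0.007,0]]'; python3 -m handwheel '[[0,0,0,0],[0,0,0,0]]'
```

```text
time: 0.6
tool_pos: [224.1, -556.3, 230.7]
tcp_rot: [-179.9, 0.0, -12.1]
ft_force: [0.3, -0.3, -0.8]
finger_gap: 60.2
grip_force: 0.0
time: 1.6
tool_pos: [534.3, -268.0, 160.8]
tcp_rot: [-180.0, 0.0, -11.7]
ft_force: [-0.4, -1.4, -0.2]
finger_gap: 60.0
grip_force: 0.0
time: 1.8
tool_pos: [533.6, -268.4, 160.6]
tcp_rot: [-180.0, 0.1, -11.6]
ft_force: [-0.2, -0.1, 0.7]
finger_gap: 60.0
grip_force: 0.0
```

```bash
python3 -m handwheel '[[0,0,0.025,0],[0,0,0.03,0],[0,0,0.025,0],[0,0,0.018,0],[0,0,0.009,0],[0,0,0,0],[0,0,0,0]]'
python3 - <<'E'
from h import *
im=snap('side','s1.png');cv2.imwrite('pics/s1c.png',cv2.resize(im[260:380,230:410,::-1],(720,480),interpolation=cv2.INTER_CUBIC))
E
```

```text
time: 2.5
tool_pos: [533.6, -270.3, 55.3]
tcp_rot: [180.0, -0.1, -12.0]
ft_force: [0.1, 0.1, 0.4]
finger_gap: 60.1
grip_force: 0.0
```

View pics/s1c.png

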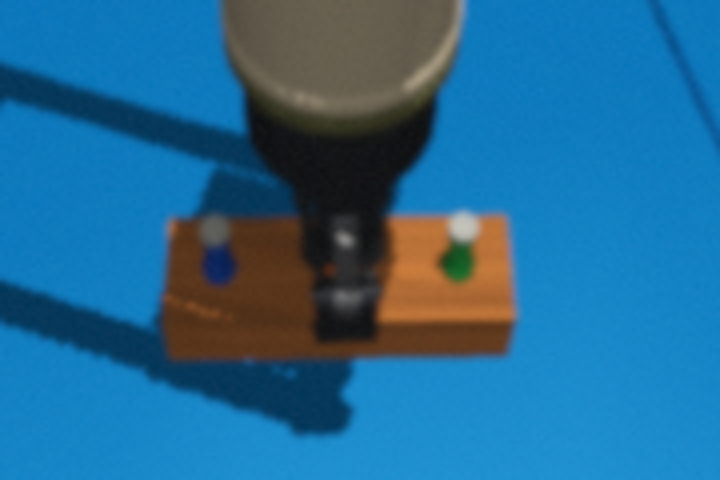

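The fingers straddle the pin at about crop (345,270), well clear of the drivers at (217,260) and (460,255). I'll close on it.

```bash
python3 -m handwheel '[[0,0,0,0],[0,0,0,0],[0,0,0,0],[0,0,0,0],[0,0,0,0],[0,0,0,0],[0,0,0,0],[0,0,0,0]]' 0.0 30; python3 -c "from bench import r;print(r.sense())"
```

```text
time: 3.35
tool_pos: [533.7, -270.2, 55.0]
tcp_rot: [179.9, -0.1, -12.0]
ft_force: [-1.7, -4.7, 5.1]
finger_gap: 15.1
grip_force: 29.4
{'time': 3.35, 'joint_pos': array([-3.17363163e+01,  1.56958809e+01,  9.50518632e+01, -3.87888262e-02,
        6.91726673e+01,  7.02488958e+01]), 'qd': array([ 0.10763969,  0.01036118, -0.06073391, -0.01047919,  0.02278316,
        0.00909254]), 'joint_efforts': array([ 2.74593718e+00, -5.59010983e+01, -4.19022381e+01,  1.58323925e+00,
        3.18065062e-01,  2.65281429e-03]), 'tool_pos': array([ 533.73710095, -270.18024552,   54.98765472]), 'tcp_rot': array([ 1.79938966e+02, -6.26441830e-02, -1.19714124e+01]), 'ft_force': array([-1.71590991, -4.71543782,  5.09397738]), 'wrist_torque': array([-0.79099816,  0.32033459,  0.00125555]), 'grip_force': 29.388527870178223, 'finger_gap': 15.112363903719599}
```

```bash
python3 -m handwheel '[[0,0.001,-0.003,0],[0,0,-0.01,0],[0,0,-0.015,0],[0,0,-0.02,0],[0,0,-0.025,0],[0,0,-0.025,0],[0,0,-0.01,0],[0,0,0,0],[0,0,0,0]]' - 60
python3 - <<'E'
from h import *
print(r.sense()['tool_pos'])
for n in('side','top'): snap(n,n+'2.png')
s=cv2.imread('pics/side2.png');t=cv2.imread('pics/top2.png')
x,y=map(int,proj('side',[533,-270,120]));print(x,y)
x0,y0=x-50,y-50
a=cv2.resize(s[y0:y0+120,x0:x0+100],(500,600),interpolation=cv2.INTER_CUBIC);cv2.imwrite('pics/s2c.png',a);print(x0,y0)
E
```

```text
time: 4.25
tool_pos: [532.7, -269.9, 161.0]
tcp_rot: [-180.0, 0.1, -12.0]
ft_force: [0.5, 0.2, -1.2]
finger_gap: 14.7
grip_force: 59.0
[ 532.69998544 -269.88772927  161.013701  ]
314 305
264 255
```

View pics/s2c.png

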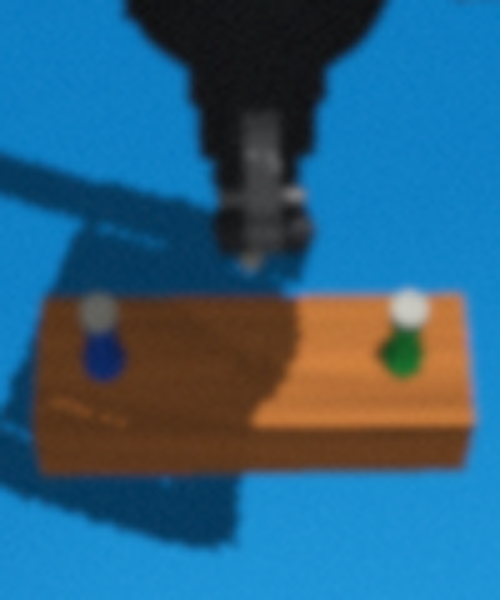

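The pin has left the stand and is held in the fingers, with its foot at crop (248,265), i.e. pixel (313.6,308). The drivers have not moved. I'll carry the pin to the socket.

```bash
python3 -m handwheel '[[0,0,0,-4.4],[0,0,0,-4.4],[0.0015,-0.017,0,0],[0.0035,-0.04,0,0],[0.0035,-0.04,0,0],[0.0035,-0.04,0,0],[0.0035,-0.04,0,0],[0.0035,-0.04,0,0],[0.0035,-0.04,0.005,0],[0.0035,-0.04,0.006,0]]'; python3 -m handwheel '[[0.002,-0.026,0,0],[0.001,-0.016,0,0],[0,0,0,0],[0,0,0,0],[0,0,0,0]]'
python3 - <<'E'
from h import *
p=r.sense()['tool_pos'];print(p,r.sense()['tcp_rot'])
for n in('side','top'): snap(n,n+'3.png')
s=cv2.imread('pics/side3.png');t=cv2.imread('pics/top3.png')
f=p-[0,0,44];print('foot expected',proj('side',f),proj('top',f))
a=cv2.resize(s[130:230,250:350],(600,600),interpolation=cv2.INTER_CUBIC);cv2.imwrite('pics/s3c.png',a)
E
```

```text
time: 5.35
tool_pos: [574.9, 27.3, 150.5]
tcp_rot: [-180.0, 0.0, -3.3]
ft_force: [0.4, -0.9, -1.1]
finger_gap: 14.6
grip_force: 59.0
time: 5.85
tool_pos: [580.7, 65.3, 151.2]
tcp_rot: [180.0, 0.0, -3.2]
ft_force: [-0.2, 0.3, 0.3]
finger_gap: 14.7
grip_force: 59.1
[580.73923338  65.34253144 151.16635068] [ 1.79975464e+02  1.55434621e-02 -3.24896975e+00]
foot expected [298.94159855 175.74751927] [308.92364729 209.92112394]
```

View pics/s3c.png

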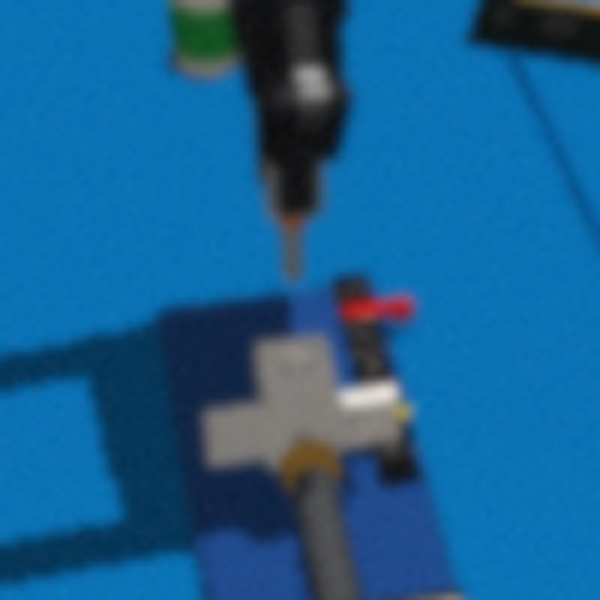

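The pin hangs straight, with its foot at crop (293,277), i.e. (298.4,175.8), which agrees with the prediction. The socket hole is at about crop (298,353). The two views differ by a few mm in the socket's y, so I'll go down to just above the mouth and look at them together.

```bash
python3 -m handwheel '[[0,0,0.012,0],[0,0,0.016,0],[0,0,0.01,0],[0,0,0.004,0],[0,0,0,0],[0,0,0,0]]'
python3 - <<'E'
from h import *
p=r.sense()['tool_pos'];print(p)
s0=cv2.imread('pics/side0.png',0);t0=cv2.imread('pics/top0.png',0)
print('side col 299 rows 180..',s0[180:206,298:301].mean(1).round().astype(int))
print('side row190 cols 288..',s0[189:192,288:312].mean(0).round().astype(int))
print('top row 211 cols 300..',t0[210:212,298:318].mean(0).round().astype(int))
print('top col 308 rows 202..',t0[202:220,307:310].mean(1).round().astype(int))
s=snap('side','side4.png')
f=p-[0,0,44];print('foot expected',proj('side',f))
for y in(62,65,68):print(y,proj('side',[580.5,y,60]),proj('side',[580.5,y-15,60]),proj('side',[580.5,y+15,60]),proj('top',[580.5,y,60]))
cv2.imwrite('pics/s4c.png',cv2.resize(s[150:220,265:335,::-1],(600,600),interpolation=cv2.INTER_CUBIC))
E
```

```text
time: 6.55
tool_pos: [581.0, 66.5, 109.4]
tcp_rot: [-180.0, -0.0, -3.2]
ft_force: [-0.2, 0.7, 0.5]
finger_gap: 14.6
grip_force: 59.1
[580.97676241  66.49132978 109.37996586]
side col 299 rows 180.. [ 69  67  68  68  86 132 190 219 221 199 168 162 190 214 207 173 138 125
 124 124 125 128 135 142 145 145]
side row190 cols 288.. [ 68  67  71  90 142 196 225 229 220 201 182 172 176 197 220 228 218 181
 119  74  55  45  45  55]
top row 211 cols 300.. [ 58  57  56  58  58  86 172 170 130 130 168 164 114 160 174 168 100  98
  84  80]
top col 308 rows 202.. [ 79  83  85 108 166 173 151  94 147 161 154 161 171 173  83  39  55  58]
foot expected [299.37698995 187.85700373]
62 [299.64704452 190.69628841] [301.01620978 194.98092251] [298.30833323 186.50668452] [310.40430729 210.85445802]
65 [299.37689796 189.85086484] [300.73989186 194.11624223] [298.04415832 185.67989628] [309.37132099 210.82809675]
68 [299.10796145 189.00921721] [300.4648246  193.25546428] [297.78115451 184.85676284] [308.33830696 210.8017358 ]
```

View pics/s4c.png

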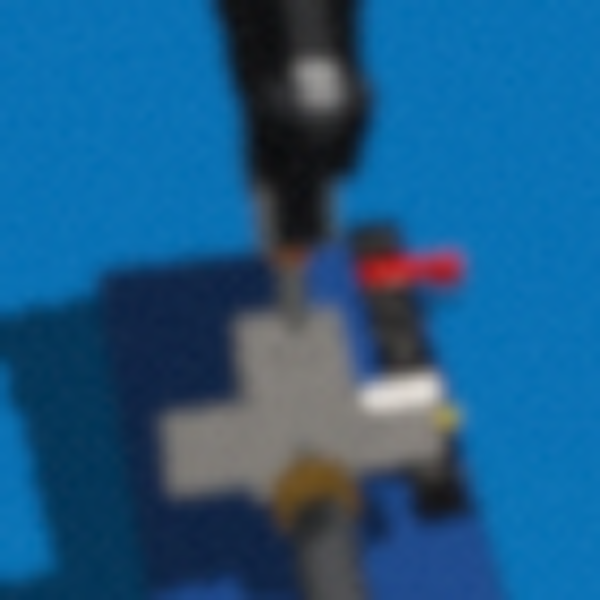

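The foot tip is at crop (295,328), i.e. (299,187.8), just above the socket block. Allowing for both camera biases, the socket is near (580.3, 65), well within the chamfer's capture range. I'll nudge y and lower in steps, watching the force.

```bash
python3 -m handwheel '[[-0.0005,0.0015,0,0],[0,0,0.003,0],[0,0,0.003,0],[0,0,0.003,0],[0,0,0.002,0],[0,0,0,0],[0,0,0,0]]'
```

```text
time: 7.3
tool_pos: [580.2, 65.0, 98.2]
tcp_rot: [180.0, 0.0, -3.2]
ft_force: [0.2, -0.7, -0.1]
finger_gap: 14.7
grip_force: 59.1
```

The foot is 6 mm below the mouth with no force, so it has entered the hole.

```bash
python3 -m handwheel '[[0,0,0.004,0],[0,0,0.005,0],[0,0,0.005,0],[0,0,0.005,0],[0,0,0.004,0],[0,0,0.002,0],[0,0,0,0],[0,0,0,0]]'
```

```text
time: 8.1
tool_pos: [580.4, 65.0, 73.4]
tcp_rot: [-180.0, -0.0, -3.2]
ft_force: [0.3, -0.3, -0.3]
finger_gap: 14.0
grip_force: 59.1
```

```bash
python3 -m handwheel '[[0,0,0.0015,0],[0,0,0.001,0],[0,0,0.001,0],[0,0,0.001,0],[0,0,0,0],[0,0,0,0]]'
```

```text
time: 8.7
tool_pos: [580.6, 65.0, 70.0]
tcp_rot: [180.0, -0.0, -3.2]
ft_force: [-3.7, 0.2, 8.2]
finger_gap: 14.6
grip_force: 60.1
```

```bash
python3 -m handwheel '[[0,0,0.0007,0],[0,0,0.0007,0],[0,0,0,0],[0,0,0,0]]'
python3 - <<'E'
from h import *
print(r.sense()['tool_pos'],r.sense()['ft_force'])
s=snap('side','side5.png');snap('top','top5.png')
cv2.imwrite('pics/s5c.png',cv2.resize(s[150:220,265:335,::-1],(600,600),interpolation=cv2.INTER_CUBIC))
E
```

```text
time: 9.1
tool_pos: [580.8, 65.0, 69.9]
tcp_rot: [180.0, -0.1, -3.2]
ft_force: [-8.4, -0.6, 17.7]
finger_gap: 14.8
grip_force: 60.9
[580.80008501  64.98841844  69.85058769] [-8.41707876 -0.64656797 17.74352492]
```

View pics/s5c.png

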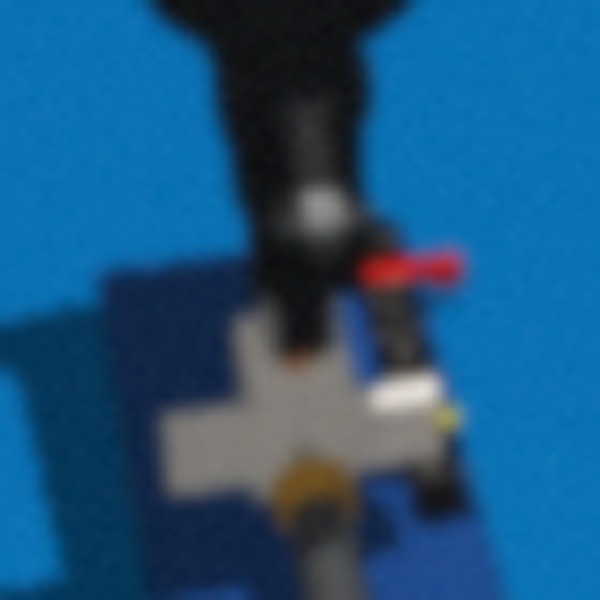

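The grip's underside sits on the block at crop (297,357). With z at 69.9 as predicted and 18 N of push, the pin is home. I'll ease the push and draw out 64 mm of the roughly 68 mm measured in both views.

```bash
python3 -m handwheel '[[0,0,-0.0005,0],[0,-0.003,0,0],[0,-0.007,0,0],[0,-0.01,0,0],[0,-0.01,0,0],[0,-0.01,0,0],[0,-0.01,0,0],[0,-0.008,0,0],[0,-0.004,0,0],[0,-0.002,0,0]]'; python3 -m handwheel '[[0,0,0,0],[0,0,0,0],[0,0,0,0]]'
python3 - <<'E'
from h import *
print(r.sense()['tool_pos'],r.sense()['ft_force'])
s=snap('side','side6.png');t=snap('top','top6.png')
a=cv2.resize(s[160:210,280:340,::-1],(400,333),interpolation=cv2.INTER_CUBIC)
b=cv2.resize(t[180:220,270:318,::-1],(400,333),interpolation=cv2.INTER_CUBIC)
cv2.imwrite('pics/c6.png',np.hstack([a,b]))
E
```

```text
time: 10.2
tool_pos: [584.5, 128.0, 69.9]
tcp_rot: [179.9, -0.1, -3.2]
ft_force: [-6.6, -7.9, 13.6]
finger_gap: 14.6
grip_force: 60.5
time: 10.5
tool_pos: [584.5, 127.7, 69.9]
tcp_rot: [179.9, -0.1, -3.2]
ft_force: [-6.8, -7.2, 14.0]
finger_gap: 14.3
grip_force: 60.5
[584.49870875 127.676115    69.89914754] [-6.75094968 -7.18755283 14.02712949]
```

View pics/c6.png

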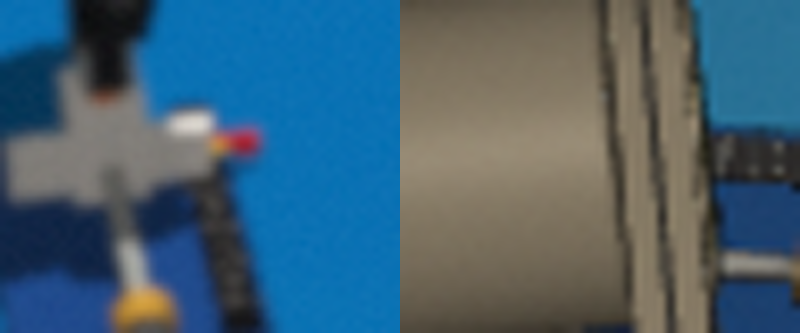

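Side crop: the yellow tip is at about (220,146) and the red mark at about (243,143), almost level. The arm hides them from above. I'll get sub-pixel colour centroids to find what is left.

Run:
```python
from h import *
def cen(f,box,kind,th):
    im=cv2.imread('pics/'+f).astype(float);x,y,X,Y=box;c=im[y:Y,x:X];B,G,R=c[...,0],c[...,1],c[...,2]
    w=R-np.maximum(G,B) if kind=='r' else np.minimum(R,G)-B
    if kind=='y': w=w-np.maximum(0,R-G-40)
    if kind=='r': w=w-0
    w=np.where(w>th,w,0);yy,xx=np.mgrid[y:Y,x:X];s=w.sum();return np.array([(w*xx).sum()/s,(w*yy).sum()/s]),int((w>0).sum())
a=np.radians(86.8);u=np.array([np.cos(a),np.sin(a),0])
def show(n,q,z,l):
    P=onz(n,q,z);print(l,q.round(2),P.round(1),'along',round(P@u,2));return P@u
tr,nr=cen('top0.png',(282,185,293,204),'r',40);ty,ny=cen('top0.png',(305,193,315,206),'y',20);print(nr,ny)
m=show('top',tr,18,'mark top');p=show('top',ty,21,'ptr top');print('D top',m-p)
for f,by in(('side0.png',(312,194,324,204)),('side6.png',(308,176,317,187))):
    sr,nr=cen(f,(309,174,323,188),'r',60);sy,ny=cen(f,by,'y',25);print(f,nr,ny)
    for z in (16,18,20,22): m=show('side',sr,z,'mark z%d'%z)
    p=show('side',sy,21,'ptr')
# rows of the top mask per row
im=cv2.imread('pics/top0.png').astype(int)
print('red rows');print((im[188:200,283:291,2]-np.maximum(im[188:200,283:291,1],im[188:200,283:291,0])))
print('yel rows');print((np.minimum(im[194:206,306:314,2],im[194:206,306:314,1])-im[194:206,306:314,0]))
im=cv2.imread('pics/side6.png').astype(int)[177:186,310:322]
print('side6 R-G');print(im[...,2]-im[...,1]);print('G-B');print(im[...,1]-im[...,0])
```

```text
19 16
mark top [286.53 194.29] [630.3 135.5  18. ] along 170.44
ptr top [309.47 199.71] [615.6  66.4  21. ] along 100.67
D top 69.76794540917535
side0.png 18 4
mark z16 [311.81 180.96] [628.9 132.1  16. ] along 167.02
mark z18 [311.81 180.96] [628.4 130.1  18. ] along 165.0
mark z20 [311.81 180.96] [627.9 128.1  20. ] along 162.97
mark z22 [311.81 180.96] [627.4 126.1  22. ] along 160.94
ptr [316.42 198.47] [623.4  62.   21. ] along 96.67
side6.png 9 5
mark z16 [315.16 180.64] [638.  131.1  16. ] along 166.54
mark z18 [315.16 180.64] [637.4 129.1  18. ] along 164.51
mark z20 [315.16 180.64] [636.9 127.1  20. ] along 162.49
mark z22 [315.16 180.64] [636.4 125.1  22. ] along 160.46
ptr [311.86 181.63] [627.1 124.6  21. ] along 159.39
red rows
[[-108 -107 -100  -47   -8  -59 -108 -106]
 [-105 -107 -100  -22  112   40 -108 -110]
 [-108 -107  -91   23  127   39 -109 -106]
 [-107 -108  -89   30  127   34 -108 -108]
 [ -89  -90  -79   75  124  -17 -108 -109]
 [ -60  -60  -51   92  126  -11  -76  -74]
 [  -8   -8    8  104  126   16  -28  -29]
 [   1    2   17  129  125    6    0   -1]
 [   
[... 1035 characters left out ...]
   43   49   65   80   64   19  -42  -87 -101]
 [   6    9   10    4   -4    3    8   -2  -32  -70  -96 -103]
 [   5    5    1  -17  -35  -40  -44  -53  -70  -91 -100 -101]
 [   3    2   -3  -19  -39  -59  -75  -84  -91  -99 -104 -105]]
G-B
[[ -2 -18 -45 -62 -66 -65 -66 -66 -67 -66 -66 -68]
 [  3 -10 -38 -58 -63 -64 -63 -63 -64 -65 -65 -67]
 [  5  -3 -24 -40 -50 -50 -50 -50 -57 -63 -66 -66]
 [  7  12  12   1 -19 -30 -29 -33 -45 -59 -65 -66]
 [ 11  28  49  43  12  -7 -16 -21 -39 -55 -64 -67]
 [ 11  28  48  35   4 -17 -25 -32 -45 -57 -63 -66]
 [  7  15  20   0 -24 -37 -42 -46 -53 -60 -65 -65]
 [  6   5  -2 -22 -38 -47 -50 -55 -58 -61 -67 -66]
 [  3   3  -5 -26 -42 -51 -57 -60 -62 -65 -65 -67]]
```

Distance from pointer to mark: about 69.9 mm from the top view, 68 to 70 mm from the side, so I take 69. The rod has travelled 62.7 mm, so 6.3 mm remain.

```bash
python3 -m handwheel '[[0,-0.003,0,0],[0,-0.0025,0,0],[0,-0.001,0,0],[0,0,0,0],[0,0,0,0],[0,0,0,0]]'
python3 - <<'E'
from h import *
print(r.sense()['tool_pos'],r.sense()['ft_force'])
s=snap('side','side7.png');t=snap('top','top7.png')
im=s.astype(int)[175:186,309:322]
print('R-G');print(im[...,0]-im[...,1]);print('G-B');print(im[...,1]-im[...,2])
a=cv2.resize(s[160:200,290:338,::-1],(720,600),interpolation=cv2.INTER_CUBIC)
cv2.imwrite('pics/c7.png',a)
E
```

```text
time: 11.2
tool_pos: [584.9, 134.1, 69.9]
tcp_rot: [179.9, -0.1, -3.2]
ft_force: [-6.0, -6.9, 14.3]
finger_gap: 14.8
grip_force: 60.5
[584.8862252  134.05177652  69.91279254] [-5.96649716 -6.90244499 14.34629369]
R-G
[[ -24  -29  -48  -78 -100 -106 -107 -104 -102 -105 -104 -102 -104]
 [  -7  -12  -31  -63  -92 -105 -102 -104 -105 -102 -106 -105 -105]
 [   1   -3  -19  -49  -83  -98  -94  -93  -91  -94 -101 -103 -102]
 [   4    1   -6  -24  -52  -61  -56  -48  -46  -58  -84 -102 -104]
 [   4    6    7    3   -1    4   18   31   32    1  -51  -92 -101]
 [   6   10   21   33   50   70   90  103   94   48  -27  -83 -102]
 [   7   15   33   55   79   99  114  123  108   53  -24  -81 -102]
 [   7   14   28   50   59   61   70   78   66   20  -44  -87 -100]
 [   6    6   16   18    8   -2    5    6   -1  -29  -70  -93 -102]
 [   4    4    5   -1  -18  -36  -42  -45  -52  -69  -91 -101 -103]
 [   2    1    2   -5  -20  -41  -62  -75  -84  -90  -99 -101 -104]]
G-B
[[-24 -28 -44 -59 -66 -67 -66 -67 -66 -67 -67 -68 -68]
 [ -4 -10 -29 -53 -64 -68 -67 -67 -67 -66 -66 -64 -66]
 [  4  -2 -21 -46 -61 -64 -66 -66 -67 -67 -66 -67 -68]
 [  6   6  -1 -21 -46 -59 -62 -62 -62 -65 -66 -67 -66]
 [  9  21  38  28 -11 -41 -50 -50 -52 -56 -64 -66 -68]
 [  9  28  54  56  20 -16 -30 -30 -33 -46 -59 -65 -66]
 [  6  17  35  41  16 -11 -17 -14 -21 -38 -55 -62 -66]
 [  4   7  12   4 -13 -27 -26 -27 -30 -45 -55 -65 -67]
 [  2   4   2  -8 -29 -42 -43 -43 -47 -53 -60 -66 -66]
 [  2   1  -1 -11 -32 -45 -48 -50 -55 -60 -63 -65 -67]
 [  1   1   0 -11 -27 -41 -49 -56 -59 -62 -64 -67 -66]]
```

View pics/c7.png

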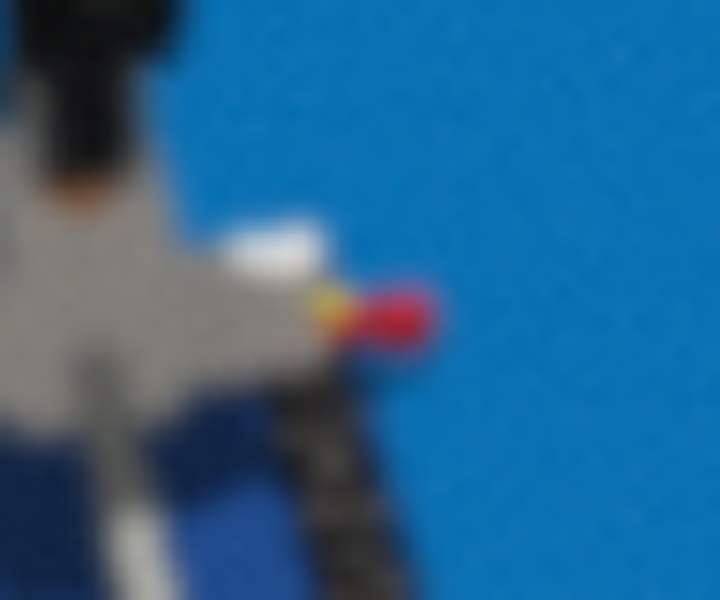

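The yellow tip (311,180.2) now sits level with the red mark (316,180.7), allowing for the needle being about 3 mm higher. The top view suggested slightly more, so I'll add 0.5 mm, settle and hand in while holding.

```bash
python3 -m handwheel '[[0,-0.0005,0,0],[0,0,0,0],[0,0,0,0],[0,0,0,0],[0,0,0,0]]'; python3 -c "
from bench import r
print(r.hand_in())"
```

```text
time: 11.8
tool_pos: [584.9, 134.5, 69.9]
tcp_rot: [179.9, -0.1, -3.2]
ft_force: [-5.7, -8.3, 13.8]
finger_gap: 14.4
grip_force: 60.5
the job is handed in; nothing more can be done
None
```

I handed the job in at 11.8 s with the pin fully seated in the socket and the rod drawn out about 69.5 mm against its spring, still held there with the pointer at the red mark to within about 1 mm by camera; no verdict was returned.

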